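Dock the data logger and hold its recessed reset button down with the stylus

TASK

Slide the white data logger along the bench, nose first and without lifting it, into the grey docking station until its nose is up against the stop, so that it has power. Then take the orange stylus from its block, pass it down through the round reset hole in the logger's top and press the recessed red button right down, leaving the logger docked. Finish while the gripper still grips the stylus and holds the button down; leave the glassware, dishes and sample box where they stand.

Things in the scene. Friction and masses are not known exactly. Their poses are not given: they have to be found in the camera images.
- dock: Grey docking station, fixed. Origin on the bench under the middle of the stop face; x points in the sliding-in direction (mouth to stop; world yaw 1.05 to 1.6 rad, the robot's left), z up. Stop block: x 0 to 50 mm, 124 wide, 46 high. Two side arms 28 high, 12 thick, 96 apart inside, from x = 0 to -70, then flaring 26 degrees outwards to the mouth at x = -110. No floor: the logger slides on the bench.
- dock_mouth (a point): Middle of the dock's mouth, on the bench 110 mm before the stop; the mouth is 135 mm wide here between the tips of the flared arms.
- logger: Data logger, loose white box 130 mm long (x), 90 wide (y), 38 high, 0.3 to 0.65 kg. Origin at the centre of its underside; x points to its nose (brass contact strip), z up. End faces flat and upright. Starts before the dock's mouth, nose towards it, up to 20 mm off the centre line and 0.3 rad askew. Docked, its origin lies 65 mm before the stop on the dock's x axis.
- logger_nose (a point): Middle of the lower edge of the logger's nose face (65 mm from its origin along +x).
- logger_tail (a point): Middle of the lower edge of the logger's tail face (65 mm from its origin along -x), the end to push on.
- reset_hole (a point): Centre of the round reset hole, 12 mm across, at the logger's top face (38 mm above its underside), at x = -36 mm, y = +20 mm in the logger's frame. The straight hole goes down along the logger's z; the red button fills its bottom, 10 mm below the top face.
- reset_button (a joint): Travel of the recessed red button into the logger in m: 0 is out, 0.005 right down (it stops there). It springs back when let go. It takes about 1.5 N to start moving and 4.5 N to be right down.
- button_top (a point): Centre of the button's upper face, 10 mm below the reset hole's mouth when the button is out; it moves with the button.
- stylus: Reset stylus, 119 mm long, 40 g, upright in the middle hole of its tool block. Origin at its tip; z points from the tip up its axis. From the tip: a round steel shank 5 mm across, 34 mm long, rounded end; then a flat shoulder and a round orange barrel 14 mm across with black bands (34 to 119 mm). The barrel does not fit the reset hole.
- stylus_tip (a point): End of the stylus's steel shank.
- stylus_grip (a point): Point on the stylus axis 74 mm above the tip, near the middle of the barrel: a good place to grip.
- tool_block: White drilled plastic block, 90 mm (x) by 46 (y), 45 high, fixed; origin at the centre of its underside. The stylus's shoulder rests on its top over the middle hole (8 mm across, 38 deep): the barrel stands from 45 to 130 mm above the bench. The other two holes are empty. It changes places with the flask and the beaker.
- flask: Conical glass flask with plant matter, 64 mm across, 104 mm high; origin at the centre of its underside. Leave alone.
- beaker: Glass beaker, 68 mm across, 85 mm high; origin at the centre of its underside. Leave alone.
- dishes: Stack of two lidded pale dishes, 92 mm across, 30 mm high; origin at the centre of its underside. Leave alone.
- sample_box: Lidded sample box with blue lid, 124 x 89 mm, 46 mm high; origin at the centre of its underside. Leave alone.

How it is judged (in metres and radians):
On the way, in this order (a step that is already met when the one before it is completed fails the run):
1. the logger is docked: nose within 6 mm of the stop, between the side arms, straight (x of logger_nose in the frame of dock above -0.006 m and y of logger_nose in the frame of dock between -0.008 and 0.008 m and angle between the x axis of logger and the x axis of dock, either way round below 0.1 rad and height (world z) of logger below 0.006 m), for 0.2 s.
2. the stylus's tip, through the reset hole, holds the button down (value of joint reset_button above 0.0035 m and distance between stylus_tip and button_top below 0.008 m and contact force between stylus and logger above 2 N and contact force between the fingers and stylus above 2 N), for 0.5 s.
At the end, for the whole second after the job is handed in: Logger flat in the dock: nose within 6 mm of the stop and 8 mm of the centre line, within 0.1 rad of straight. Stylus tip on the button (within 8 mm of its centre), button at least 3.5 mm down under more than 2 N, fingers on the stylus with more than 2 N, all through the last second (all of step 1 and all of step 2); the arm keeps its last pose, push and grip.
It fails at once if the logger is lifted more than 15 mm off the bench or tipped more than 0.3 rad (height (world z) of logger above 0.015 m or angle between logger's own z axis and vertical above 0.3 rad).
It fails at once if the flask is moved more than 25 mm or tipped (distance of flask from where it was at the start of the episode above 0.025 m or angle between flask's own z axis and vertical above 0.4 rad).
It fails at once if the beaker is moved more than 25 mm or tipped (distance of beaker from where it was at the start of the episode above 0.025 m or angle between beaker's own z axis and vertical above 0.4 rad).
It fails at once if the dishes are moved more than 25 mm (distance of dishes from where it was at the start of the episode above 0.025 m).
It fails at once if the sample box is moved more than 25 mm (distance of sample_box from where it was at the start of the episode above 0.025 m).
It also fails if it takes over 64 s, if anything falls off the work surface, if the arm or the gripper's body presses on something with over 40 N, if the wrist force passes 120 N, or if a joint passes its speed limit or range.

ROBOT

A 6-joint arm with a two-finger parallel gripper is mounted at the origin on the work surface. World frame = base frame: x ahead of the robot, y to its left, z up, the work surface at z = 0. Lengths are in mm, angles in rad, forces in N, time in s.
With the tool pointing down it reaches from about 300 to 775 mm from the base axis. Payload 14.6 kg.
Tool frame: the origin (TCP) lies at the very end of the fingers, on their centre line; the grasp point (between the pads) lies 19 mm behind it; x points along the fingers, y is the direction in which the jaws open and shut, and the axes are right-handed (so a half turn about x gives the same grasp; the last joint's range is limited). The gripper opens to 85 mm and grips with 20 to 120 N. Pads are 22 mm wide; open, the fingers measure 114 mm over their backs; the gripper's body (76 mm by 85 mm) begins 54 mm behind the grasp point. The pads swing forward as they close: fully open they stand 13 mm farther back than shut.
Start: joints at [1.171, 0.3, 1.521, -0, 1.321, -0.067], TCP at [179.677, 519.813, 231.281] pointing down, gripper open.
Joint ranges: [-3.03, 3.03], [-0.79, 2.21], [0.23, 2.52], [-1.04, 4.18], [0, 3.07], [-2.55, 2.55]. Speed limits (rad/s): [2.22, 2.22, 2.57, 3.14, 3.14, 3.14].

INTERFACE

Orientations are given as a unit quaternion [w, x, y, z].
In Python, from bench import get_obs, snapshot, camera_params, close_job gives the robot as it stands.
- The arm moves only by the tool drive_tool, never from a script. Its argument "commands" is a list of rows, each a list of 3 entries, a list of its own where there are three numbers: the shift along the tool's x, y, z in mm, then the turn about the tool's x in rad, then the gripper command: -1 is shut, 1 is fully open, values between are in proportion. A call has exactly 10 rows; each row shifts and turns the commanded pose from where the row before left it, along the tool's axes as they then stand; what a row does not reach is not made up. A row lasts 1/8 s, in which the tool goes at most 62.5 mm and 10.7 degrees, less where a joint would pass 70% of its speed; a pose out of reach is approached as far as the arm can. A call is refused whole if a number of a shift passes 62.5 or a number of a turn 0.188, either way. A call with a gripper value outside its range is refused whole. The fingers move at their own pace and stop on an object; "grip_force" is the grip in N (left out, the last holds). Time passes only in rows, so rows that do not move let the fingers close, or fill a call up. It gives the time, the measured TCP pose, the force and the opening at its end, in the units of the state.
- get_obs(): the state, without advancing time (a new reading comes with each control period).
- snapshot(name): name is "side" or "top"; returns (picture, depth): 480x640x3 uint8, red, green, blue; 480x640 float32, mm along the optical axis (not along the pixel's ray), 0 where there is no reading.
- camera_params(name): a dict with "fx", "fy", "cx", "cy" (pixels), "k1" (the pictures are not rectified: a ray, as slopes to the right and down, at radius r is drawn at 1 + k1 r^2 times it, then the intrinsics apply), "view" (4x4, takes a point from world to camera coordinates). Camera axes: x right, y down, z forward; pixel columns grow to the right and rows downward; lengths in mm; the calibration is good to about 2 mm. A picture is of the moment at which its call begins. camera_params takes no time and is no camera call.
- close_job(): hands the job in, once; it reports no verdict.
The state is a dict: "time_s": time; "joint_pos": joint angles; "joint_velocities": joint speeds; "joint_torque": joint torques, N m; "position": TCP position; "tcp_rot": TCP orientation; "contact_force": force on the tool from outside, world axes, zero at the start; "ft_torque": the same for the moment, N m; "gripper_width": finger opening in mm.
Only numpy, scipy, OpenCV 4.12 (cv2) and the standard library are available. Lean on these libraries where they do the work, as an engineer would, in place of code of your own. Each camera call takes 0.05 s, during which the arm holds its last target.

## Working session

There is one attempt and no reset: what is moved stays moved. The work goes in short steps, Python scripts to look and compute and a tool call to move; the robot and the scene stay as the last step left them, time stands still between calls to the robot, and variables do not carry over. Pictures are saved under pics/ and viewed, and the job is handed in when it is done.

Besides the shell and the picture viewer there is one more tool, called in YAML: its name, and indented under it one key for each argument. drive_tool: Moves the arm, as the interface text tells. Its arguments: {"type":"object","properties":{"commands":{"type":"array"},"grip_force":{"type":"number"}},"required":["commands"]}

```bash
mkdir -p pics; ls
cat > h.py <<'E'
import numpy as np, cv2
from bench import get_obs, snapshot, camera_params, close_job
def pix2ray(cp,u,v):
    K=np.array([[cp['fx'],0,cp['cx']],[0,cp['fy'],cp['cy']],[0,0,1.]])
    p=cv2.undistortPoints(np.array([[[u,v]]],float),K,np.array([cp['k1'],0,0,0,0.]))[0,0]
    V=np.array(cp['view']);R=V[:3,:3];t=V[:3,3]
    return -R.T@t, R.T@np.array([p[0],p[1],1.])
def onplane(cp,u,v,z):
    o,d=pix2ray(cp,u,v); s=(z-o[2])/d[2]; return o+s*d
def proj(cp,P):
    V=np.array(cp['view']);c=V[:3,:3]@np.array(P,float)+V[:3,3]
    x,y=c[0]/c[2],c[1]/c[2];f=1+cp['k1']*(x*x+y*y)
    return cp['fx']*x*f+cp['cx'],cp['fy']*y*f+cp['cy']
def depthpts(cp,D):
    K=np.array([[cp['fx'],0,cp['cx']],[0,cp['fy'],cp['cy']],[0,0,1.]])
    vv,uu=np.mgrid[0:480,0:640]
    p=cv2.undistortPoints(np.stack([uu,vv],-1).reshape(-1,1,2).astype(float),K,np.array([cp['k1'],0,0,0,0.])).reshape(480,640,2)
    c=np.dstack([p[...,0]*D,p[...,1]*D,D])
    V=np.array(cp['view']);W=(c-V[:3,3])@V[:3,:3]
    W[D<=0]=np.nan
    return W
E
python3 - <<'E'
from h import *
print(get_obs())
for n in("side","top"):
    im,d=snapshot(n);cv2.imwrite(f"pics/{n}0.png",im[...,::-1]);np.save(f"{n}0.npy",d);np.save(f"{n}0im.npy",im)
    cp=camera_params(n);print(n,cp, (d==0).mean())
E
```

```text
pics
{'time_s': 0.0, 'joint_pos': array([ 1.17137101e+00,  3.00495642e-01,  1.52159331e+00,  1.48462868e-05,
        1.32070863e+00, -6.66161523e-02]), 'joint_velocities': array([ 0.00048019,  0.00035685,  0.00016556,  0.00093771, -0.0004954 ,
       -0.00166633]), 'joint_torque': array([ 7.29624917e-04, -5.43505096e+01, -3.61794984e+01, -4.05975754e-05,
        4.03963597e-03, -6.02090068e-06]), 'position': array([179.59902189, 519.5965002 , 230.70268193]), 'tcp_rot': array([ 0.69723562,  0.11671147,  0.69744226, -0.1175381 ]), 'contact_force': array([-0.59460852,  0.67424227,  0.19350091]), 'ft_torque': array([-0.02039114,  0.01102267, -0.03014225]), 'gripper_width': 85.61708134833434}
side {'fx': 440.2191664013783, 'fy': 440.2191664013783, 'cx': 313.9904295869047, 'cy': 236.70228803330158, 'k1': -0.10979810122340307, 'view': array([[ 7.47747541e-01, -6.63843797e-01, -1.36024825e-02,
        -4.30268973e+02],
       [-3.31495984e-01, -3.55486939e-01, -8.73921878e-01,
         2.72613008e+02],
       [ 5.75312113e-01,  6.57982104e-01, -4.85876038e-01,
         6.61337414e+02],
       [ 0.00000000e+00,  0.00000000e+00,  0.00000000e+00,
         1.00000000e+00]])} 0.004176432291666666
top {'fx': 594.9565269579836, 'fy': 594.9565269579836, 'cx': 318.345991867802, 'cy': 226.82010107694734, 'k1': 0.05407001248052418, 'view': array([[ 7.25820370e-04, -9.99997253e-01,  2.22863008e-03,
         6.62538721e+00],
       [-9.85094761e-01, -1.09834935e-03, -1.72009026e-01,
         6.04014976e+02],
       [ 1.72011002e-01, -2.07056416e-03, -9.85092853e-01,
         1.35603533e+03],
       [ 0.00000000e+00,  0.00000000e+00,  0.00000000e+00,
         1.00000000e+00]])} 0.003938802083333333
```

View pics/side0.png

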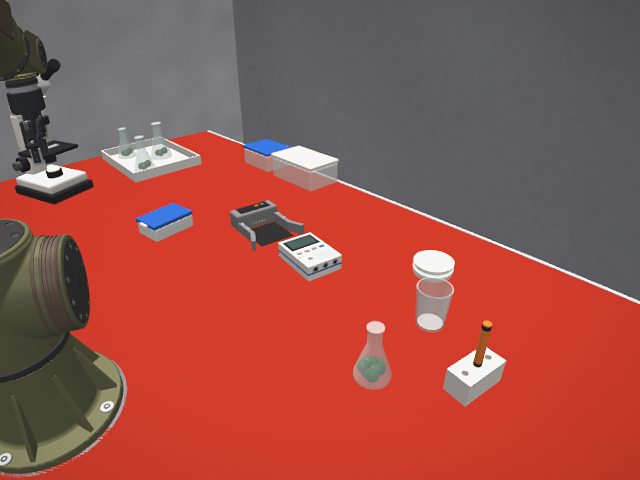

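View pics/top0.png

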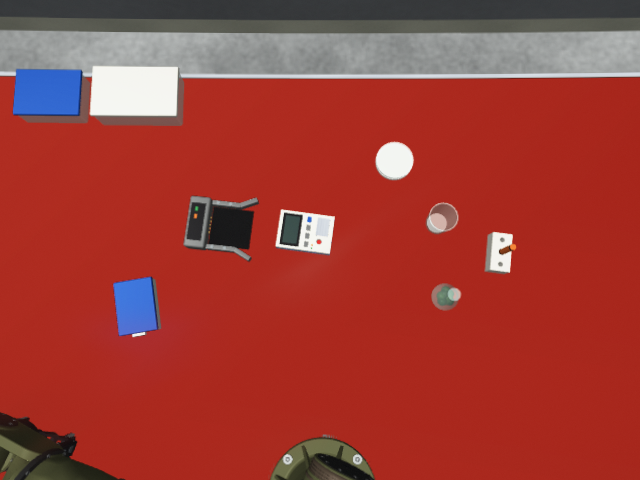

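Run:
```python
from h import *
im=np.load("top0im.npy")[...,::-1]
c=im[180:280,175:345];cv2.imwrite("pics/z0.png",cv2.resize(c,(800,470),interpolation=cv2.INTER_CUBIC))
c=im[190:310,410:530];cv2.imwrite("pics/z1.png",cv2.resize(c,(600,600),interpolation=cv2.INTER_CUBIC))
im=np.load("side0im.npy")[...,::-1]
c=im[190:290,215:355];cv2.imwrite("pics/z2.png",cv2.resize(c,(800,571),interpolation=cv2.INTER_CUBIC))
cp=camera_params("top");im=np.load("top0im.npy");hsv=cv2.cvtColor(im,cv2.COLOR_RGB2HSV)
D=np.load("top0.npy");W=depthpts(cp,D)
m=((hsv[...,1]<60)&(hsv[...,2]>150)).astype(np.uint8)
# logger top by depth
z=W[...,2]
for nm,(x0,y0,x1,y1),lo,hi in (("logger",(265,200,345,262),30,46),("block",(475,225,525,280),38,52),("stop",(175,185,215,260),40,54),("arms",(205,185,262,270),20,35),("dish",(365,135,425,190),22,40),("box",(105,270,170,340),35,55)):
    k=np.zeros_like(m);k[y0:y1,x0:x1]=((z>lo)&(z<hi))[y0:y1,x0:x1]
    pts=W[k>0]; r=cv2.minAreaRect(pts[:,:2].astype(np.float32)); print(nm,len(pts),r,np.median(pts[:,2]))
    print(cv2.boxPoints(r).round(1).tolist())
```

```text
logger 2003 ((596.8934326171875, 38.89897155761719), (130.91273498535156, 91.67681121826172), 82.37161254882812) 39.494117798224536
[[542.7999877929688, -19.899999618530273], [633.5999755859375, -32.099998474121094], [651.0, 97.69999694824219], [560.0999755859375, 109.9000015258789]]
block 679 ((546.3319091796875, -422.5788879394531), (48.7294807434082, 92.85823059082031), 82.17732238769531) 46.37617467015207
[[497.0, -440.3999938964844], [589.0, -453.0], [595.5999755859375, -404.79998779296875], [503.70001220703125, -392.1000061035156]]
stop 1065 ((619.5585327148438, 295.6936950683594), (53.351524353027344, 124.22590637207031), 83.59358215332031) 47.50876871741208
[[554.9000244140625, 276.1000061035156], [678.2999877929688, 262.29998779296875], [684.2999877929688, 315.29998779296875], [560.7999877929688, 329.1000061035156]]
arms 546 ((611.2127685546875, 216.7032470703125), (110.4842529296875, 154.51925659179688), 83.26380920410156) 28.98299496900267
[[528.0, 170.89999389648438], [681.5, 152.8000030517578], [694.4000244140625, 262.5], [541.0, 280.6000061035156]]
dish 1084 ((775.7477416992188, -178.62342834472656), (90.68722534179688, 90.58757019042969), 77.70772552490234) 31.51234136415721
[[721.7999877929688, -213.3000030517578], [810.2999877929688, -232.60000610351562], [829.7000122070312, -144.0], [741.0999755859375, -124.69999694824219]]
box 2176 ((415.947509765625, 430.1895446777344), (129.94529724121094, 91.71728515625), 9.379440307617188) 46.57746370031679
[[344.3999938964844, 464.79998779296875], [359.29998779296875, 374.3999938964844], [487.5, 395.5], [472.6000061035156, 486.0]]
```

View pics/z0.png

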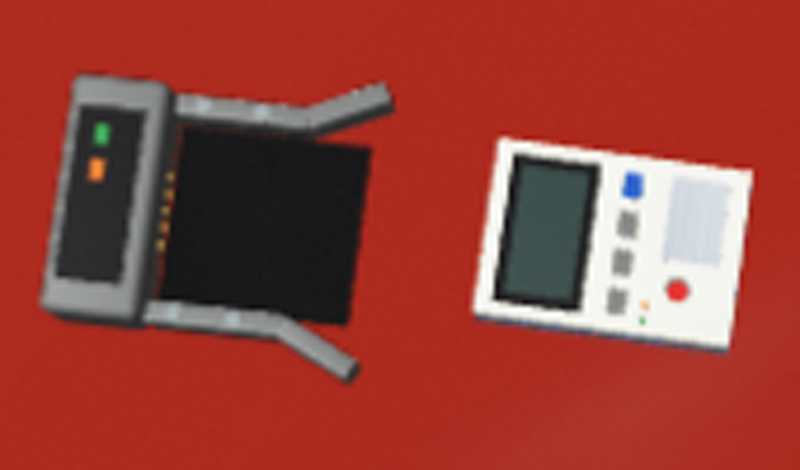

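View pics/z1.png

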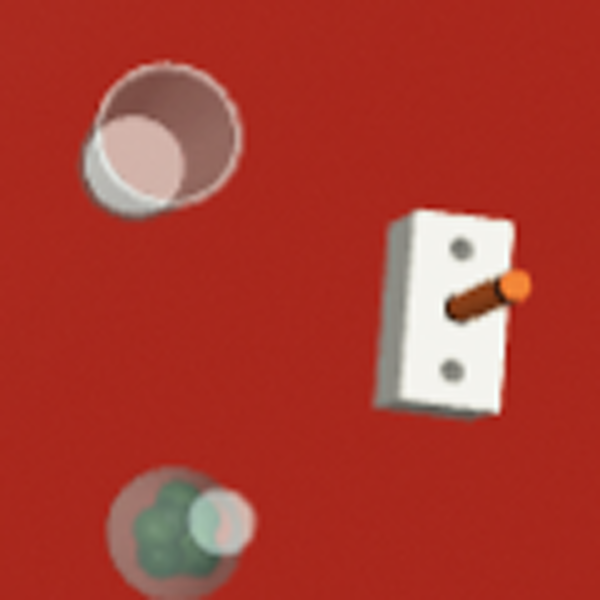

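View pics/z2.png

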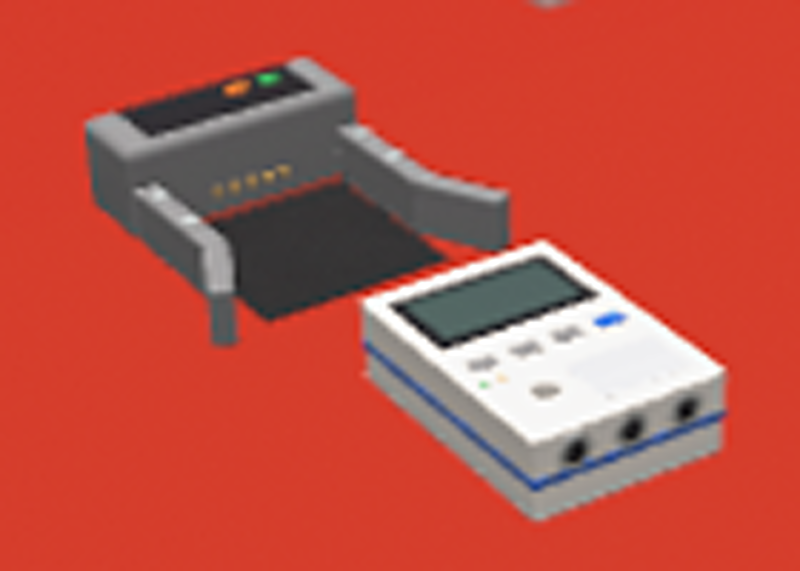

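```bash
cat >> h.py <<'E'
from scipy.spatial.transform import Rotation as Rr
def Rt(o=None):
    o=o or get_obs(); q=o['tcp_rot'];return Rr.from_quat([q[1],q[2],q[3],q[0]]).as_matrix()
def plan(P,ydir_yaw=None):
    o=get_obs();R=Rt(o);d=np.array(P)-o['position'];print('t',o['time_s'],'tcp',o['position'].round(1),'F',o['contact_force'].round(1),'w',round(o['gripper_width'],1))
    print('tilt',R[:,0].round(4),'y yaw',np.arctan2(R[1,1],R[0,1]).round(4),'z yaw',np.arctan2(R[1,2],R[0,2]).round(4))
    print('shift tool',(R.T@d).round(1))
E
python3 - <<'E'
from h import *
plan([582,-62,231])
# finer: logger edges from top picture at z=38
cp=camera_params("top");im=np.load("top0im.npy")
hsv=cv2.cvtColor(im,cv2.COLOR_RGB2HSV)
m=((hsv[...,1]<120)).astype(np.uint8)[200:262,265:345]
cs,_=cv2.findContours(m,cv2.RETR_EXTERNAL,cv2.CHAIN_APPROX_NONE);c=max(cs,key=cv2.contourArea).reshape(-1,2)+[265,200]
pts=np.array([onplane(cp,u,v,38)[:2] for u,v in c],np.float32);print(cv2.minAreaRect(pts),cv2.boxPoints(cv2.minAreaRect(pts)).tolist())
m=((hsv[...,1]>150)&((hsv[...,0]<6)|(hsv[...,0]>174))&(hsv[...,2]>180)).astype(np.uint8)
r=[ (u,v) for v in range(232,250) for u in range(308,328) if m[v,u]]
u,v=np.mean(r,0);print('hole px',u,v,len(r),onplane(cp,u,v,28))
# stylus axis / block holes
for (u,v) in ((460.5/5+410,248/5+190),(452/5+410,371/5+190)): print('hole',onplane(cp,u,v,45))
u,v=515/5+410,286/5+190; print('stylus top',onplane(cp,u,v,130))
cs=camera_params("side"); print('stylus side', [np.round(proj(cs,p),1) for p in ([546,-422,45],[546,-422,130])])
# orange in side
im=np.load("side0im.npy");h=cv2.cvtColor(im,cv2.COLOR_RGB2HSV);m=((h[...,0]>6)&(h[...,0]<18)&(h[...,1]>150));v,u=np.nonzero(m[300:400,460:510]);print(u.min()+460,u.max()+460,v.min()+300,v.max()+300)
for (u,v) in ((487,325),):print(onplane(cs,u,v,130))
E
```

```text
t 0.1 tcp [179.6 519.6 230.8] F [ 0.6 -0.1  0.7] w 85.4
tilt [-4.e-04 -1.e-03 -1.e+00] y yaw 1.238 z yaw -0.3328
shift tool [ 2.000e-01 -4.183e+02  5.703e+02]
((594.849609375, 39.852142333984375), (132.2240447998047, 95.23445129394531), 82.15933227539062) [[538.6586303710938, -19.145931243896484], [633.0027465820312, -32.137699127197266], [651.0405883789062, 98.8502197265625], [556.6964721679688, 111.84197998046875]]
hole px 318.5 241.5 12 [572.51836838   6.7339985   28.        ]
hole [ 575.15057493 -426.58551063   45.        ]
hole [ 516.84444174 -419.51859654   45.        ]
stylus top [ 545.19928669 -422.93100448  130.        ]
stylus side [array([477.4, 365.1]), array([487.8, 323.5])]
474 492 320 366
[ 542.06165947 -422.8377296   130.        ]
```

drive_tool:
  commands:
    - [[0, 0, 40], 0.07, 0.2]
    - [[0, 0, 55], 0.098, 0.2]
    - [[0, 0, 55], 0.098, 0.2]
    - [[0, 0, 55], 0.098, 0.2]
    - [[0, 0, 55], 0.098, 0.2]
    - [[0, 0, 55], 0.098, 0.2]
    - [[0, 0, 55], 0.098, 0.2]
    - [[0, 0, 55], 0.098, 0.2]
    - [[0, 0, 55], 0.098, 0.2]
    - [[0, 0, 55], 0.098, 0.2]

```text
time_s: 1.35
position: [553.8, 162.9, 230.8]
tcp_rot: [0.565, 0.424, 0.566, -0.425]
contact_force: [0.3, 1.4, 0.0]
gripper_width: 51.3
```

drive_tool:
  commands:
    - [[0, 0, 50], 0.098, 0.2]
    - [[0, 0, 50], 0.098, 0.2]
    - [[0, 0, 50], 0.098, 0.2]
    - [[0, 0, 40], 0.098, 0.2]
    - [[20, 0, 10], 0.03, 0.2]
    - [[20, 0, 0], 0, 0.2]
    - [[0, 0, 0], 0, 0.2]
    - [[0, 0, 0], 0, 0.2]
    - [[0, 0, 0], 0, 0.2]
    - [[0, 0, 0], 0, 0.2]

```text
time_s: 2.6
position: [579.9, -32.0, 191.8]
tcp_rot: [0.465, 0.533, 0.465, -0.533]
contact_force: [-0.5, 1.1, -0.2]
gripper_width: 51.3
```

Run:
```python
from h import *
plan([582,-67,15])
```

```text
t 2.6 tcp [579.9 -32.  191.8] F [-0.5  1.1 -0.2] w 51.3
tilt [ 8.e-04 -1.e-04 -1.e+00] y yaw -0.1357 z yaw -1.7065
shift tool [176.8   6.6  34.4]
```

drive_tool:
  commands:
    - [[0, 7, 17], 0, 0.2]
    - [[0, 0, 17], 0, 0.2]
    - [[30, 0, 0], 0, 0.2]
    - [[40, 0, 0], 0, 0.2]
    - [[40, 0, 0], 0, 0.2]
    - [[40, 0, 0], 0, 0.2]
    - [[20, 0, 0], 0, 0.2]
    - [[7, 0, 0], 0, 0.2]
    - [[0, 0, 0], 0, 0.2]
    - [[0, 0, 0], 0, 0.2]

```text
time_s: 3.85
position: [582.8, -67.0, 15.6]
tcp_rot: [0.465, 0.533, 0.464, -0.532]
contact_force: [0.4, 0.1, 0.3]
gripper_width: 51.3
```

Run:
```python
from h import *
plan([588.2,-25.4,15])
im,d=snapshot("side");cv2.imwrite("pics/s1.png",cv2.resize(im[170:310,200:380,::-1],(770,600)))
im,d=snapshot("top");cv2.imwrite("pics/t1.png",cv2.resize(im[160:290,170:370,::-1],(800,520)))
```

```text
t 3.85 tcp [582.8 -67.   15.6] F [0.4 0.1 0.3] w 51.3
tilt [ 2.e-03 -4.e-04 -1.e+00] y yaw -0.136 z yaw -1.7068
shift tool [  0.6  -0.3 -41.9]
```

View pics/s1.png

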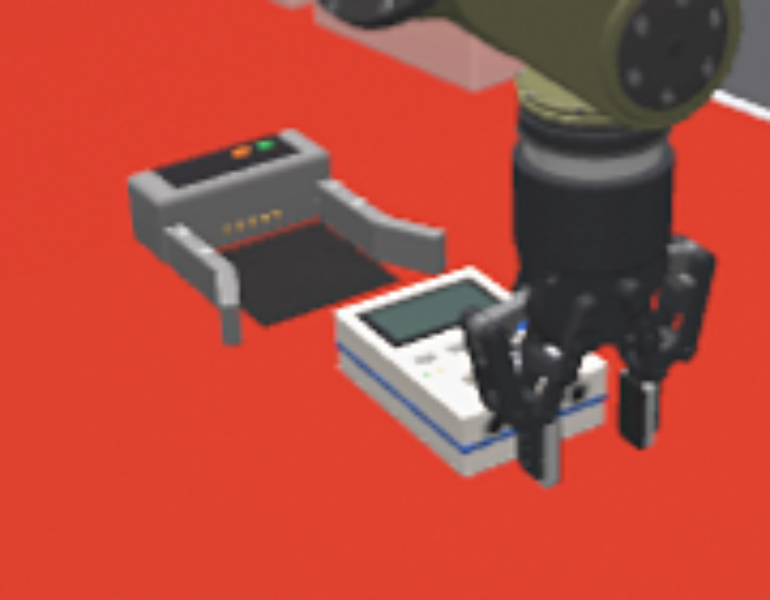

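View pics/t1.png

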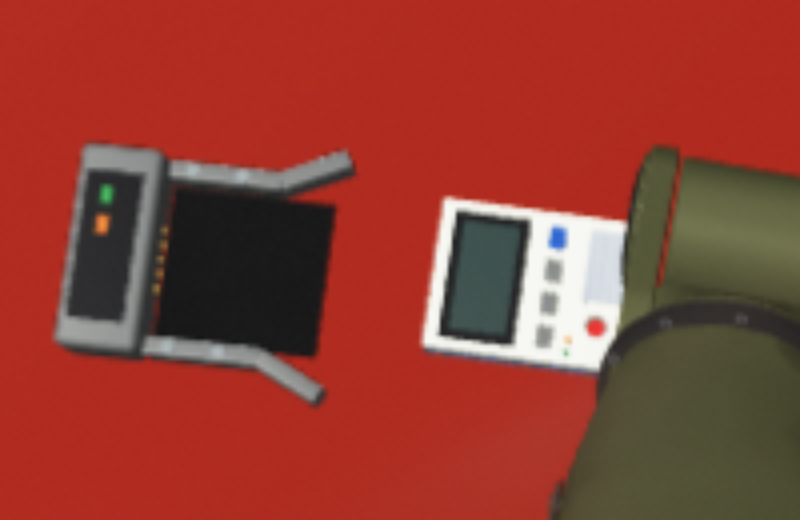

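drive_tool:
  commands:
    - [[0, 0, -12], 0, 0.2]
    - [[0, 0, -10], 0, 0.2]
    - [[0, 0, -6], 0, 0.2]
    - [[0, 0, -5], 0, 0.2]
    - [[0, 0, -7], 0, 0.2]
    - [[0, -0.4, -8], -0.002, 0.2]
    - [[0, -0.4, -8], -0.002, 0.2]
    - [[0, -0.4, -8], -0.002, 0.2]
    - [[0, -0.4, -8], -0.002, 0.2]
    - [[0, -0.4, -8], -0.002, 0.2]

```text
time_s: 5.2
position: [590.8, 13.3, 14.3]
tcp_rot: [-0.468, -0.53, -0.468, 0.53]
contact_force: [-0.1, -2.8, 0.6]
gripper_width: 51.0
```

```bash
cat > look.py <<'E'
from h import *
import sys
plan([600.6,129.4,15])
im,d=snapshot("top");cv2.imwrite(f"pics/{sys.argv[1]}.png",cv2.resize(im[160:290,170:370,::-1],(800,520)))
E
python3 look.py t2
```

```text
t 5.2 tcp [590.8  13.3  14.3] F [-0.1 -2.8  0.6] w 51.0
tilt [-0. -0. -1.] y yaw -0.1259 z yaw -1.6967
shift tool [  -0.7   -4.9 -116.4]
```

View pics/t2.png

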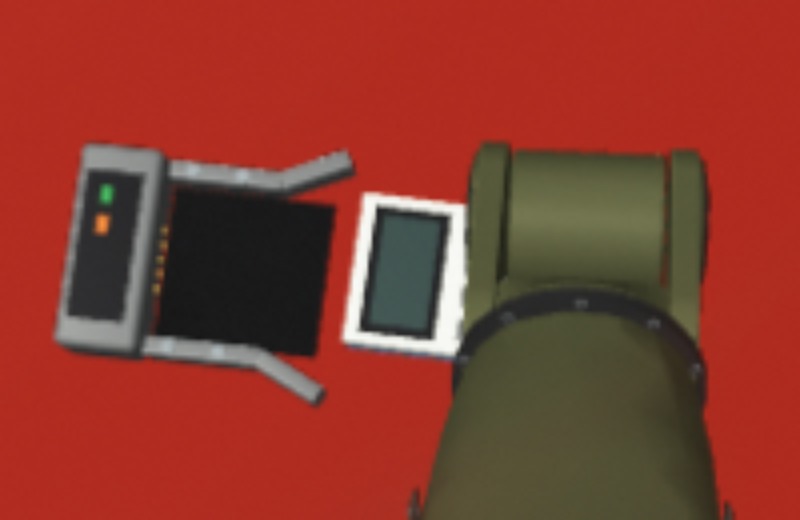

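Run:
```python
from h import *
cp=camera_params("top")
f=lambda u,v,z:onplane(cp,170+u/4,160+v/4,z)[:2]
a=f(364,192,38);b=f(343,343,38);nose=(a+b)/2;w=b-a
print(nose,np.linalg.norm(w),np.arctan2(w[0]*-1,w[1])+0, np.arctan2(-w[0],w[1]))
# normal direction yaw
n=np.array([-w[1],w[0]]);n=n if n[1]>0 else -n;print('yaw',np.arctan2(n[1],n[0]))
# dock arms inner edge at z=28: straight arm, inner top edges
for uv in ((168,180),(280,190),(145,338),(258,347)): print(f(*uv,28))
for uv in ((163,153),(138,355)): print('stop',f(*uv,46))
O=np.array([616.6,269.5]);u=np.array([.1136,.9935]);l=np.array([-.9935,.1136]);d=nose-O;print(d@u,d@l)
```

```text
[606.47414057 150.42670469] 92.22931427246745 1.4525952499303585 1.4525952499303585
yaw 1.4525952499303585
[661.54865554 264.40489633]
[655.4937744  196.70530255]
[565.05362817 275.07320454]
[559.65549457 207.58982669]
stop [674.21654135 264.64640794]
stop [552.34480486 275.46074255]
-119.4496165165755 -3.466685007939489
```

drive_tool:
  commands:
    - [[0, -0.3, -7], -0.002, 0.2]
    - [[0, -0.3, -8], -0.002, 0.2]
    - [[0, -0.3, -8], -0.002, 0.2]
    - [[0, -0.3, -8], -0.002, 0.2]
    - [[0, -0.3, -8], -0.002, 0.2]
    - [[0, -0.3, -8], -0.002, 0.2]
    - [[0, -0.3, -8], -0.002, 0.2]
    - [[0, -0.3, -8], -0.002, 0.2]
    - [[0, -0.3, -8], -0.002, 0.2]
    - [[0, -0.2, -8], -0.002, 0.2]

```text
time_s: 6.5
position: [597.1, 92.1, 14.3]
tcp_rot: [-0.473, -0.526, -0.473, 0.526]
contact_force: [-0.2, -2.7, 0.3]
gripper_width: 51.1
```

```bash
python3 look.py t3; python3 -c "
from h import *
im,d=snapshot('side');cv2.imwrite('pics/s3.png',cv2.resize(im[170:310,200:380,::-1],(770,600)))"
```

```text
t 6.5 tcp [597.1  92.1  14.3] F [-0.2 -2.7  0.3] w 51.1
tilt [-0. -0. -1.] y yaw -0.1058 z yaw -1.6766
shift tool [ -0.7  -0.5 -37.5]
```

View pics/t3.png

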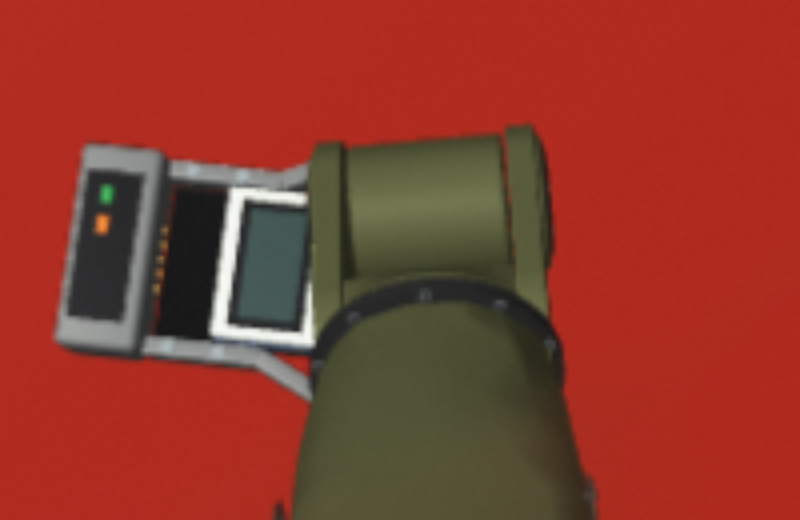

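View pics/s3.png

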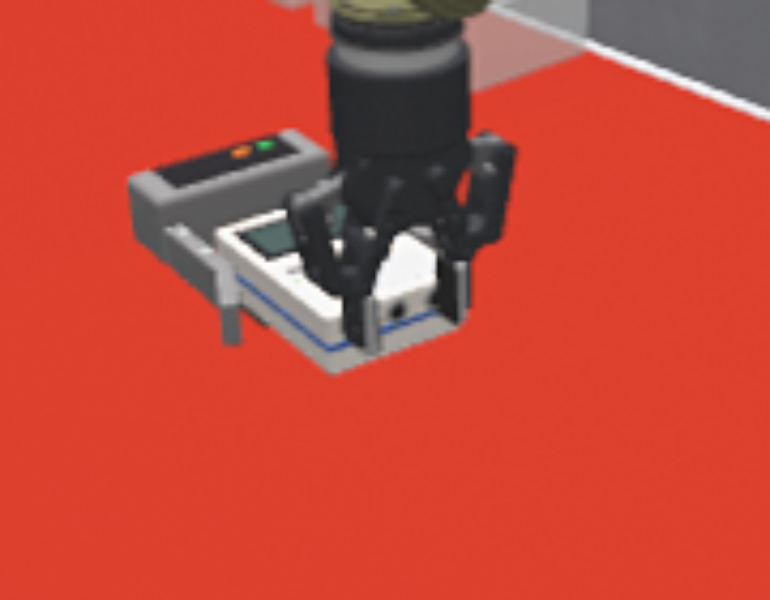

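drive_tool:
  commands:
    - [[0, 0, -6], 0, 0.2]
    - [[0, 0, -6], 0, 0.2]
    - [[0, 0, -6], 0, 0.2]
    - [[0, 0, -5], 0, 0.2]
    - [[0, 0, -4], 0, 0.2]
    - [[0, 0, -3], 0, 0.2]
    - [[0, 0, -2], 0, 0.2]
    - [[0, 0, -2], 0, 0.2]
    - [[0, 0, 0], 0, 0.2]
    - [[0, 0, 0], 0, 0.2]

```text
time_s: 7.85
position: [600.8, 125.5, 14.4]
tcp_rot: [0.473, 0.526, 0.473, -0.526]
contact_force: [0.3, -0.2, 0.9]
gripper_width: 51.2
```

```bash
python3 look.py t4
```

```text
t 7.85 tcp [600.8 125.5  14.4] F [ 0.3 -0.2  0.9] w 51.2
tilt [ 3.e-04  3.e-04 -1.e+00] y yaw -0.106 z yaw -1.6768
shift tool [-0.6 -0.6 -3.8]
```

View pics/t4.png

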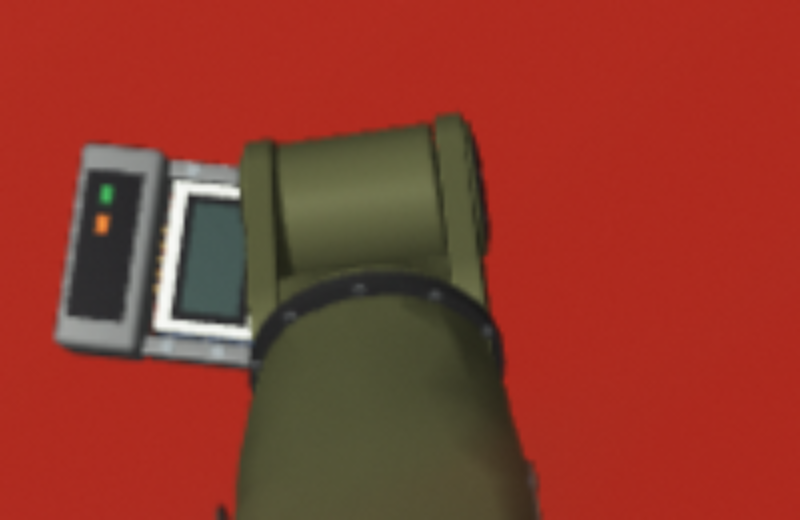

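drive_tool:
  commands:
    - [[0, 0, -1.5], 0, 0.2]
    - [[0, 0, -1.5], 0, 0.2]
    - [[0, 0, -1], 0, 0.2]
    - [[0, 0, -1], 0, 0.2]
    - [[0, 0, -1], 0, 0.2]
    - [[0, 0, -1], 0, 0.2]
    - [[0, 0, -1], 0, 0.2]
    - [[0, 0, 0], 0, 0.2]
    - [[0, 0, 0], 0, 0.2]
    - [[0, 0, 0], 0, 0.2]

```text
time_s: 9.15
position: [601.5, 132.6, 14.4]
tcp_rot: [-0.473, -0.526, -0.473, 0.526]
contact_force: [-2.0, -9.6, 4.6]
gripper_width: 51.6
```

```bash
python3 look.py t5
```

```text
t 9.15 tcp [601.5 132.6  14.4] F [-2.  -9.6  4.6] w 51.6
tilt [-3.e-04 -1.e-03 -1.e+00] y yaw -0.1062 z yaw -1.677
shift tool [-0.6 -0.6  3.3]
```

View pics/t5.png

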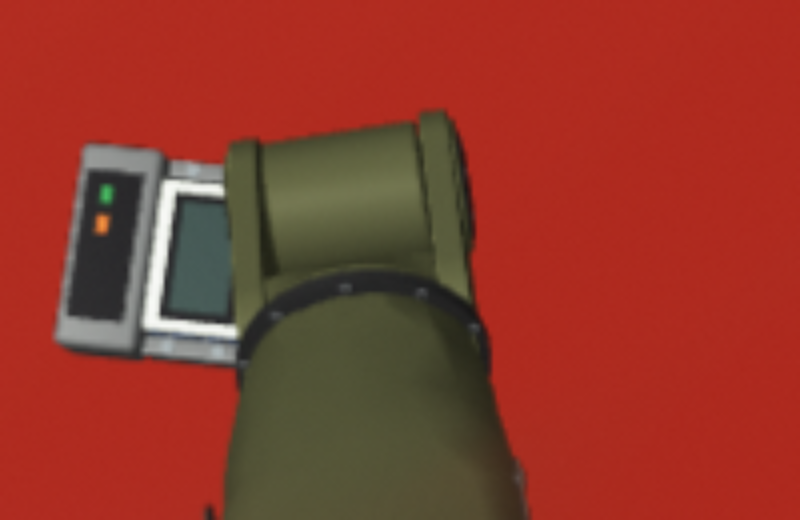

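drive_tool:
  commands:
    - [[0, 0, -1], 0, 0.2]
    - [[0, 0, -0.5], 0, 0.2]
    - [[0, 0, 0], 0, 0.2]
    - [[0, 0, 0], 0, 0.2]
    - [[0, 0, 6], 0, 0.2]
    - [[0, 0, 14], 0, 0.2]
    - [[0, 0, 20], 0, 0.2]
    - [[0, 0, 20], 0, 0.2]
    - [[-20, 0, 20], 0, 0.6]
    - [[-40, 0, 20], 0, 1]

```text
time_s: 10.45
position: [590.0, 33.6, 73.6]
tcp_rot: [-0.472, -0.525, -0.473, 0.527]
contact_force: [1.5, -0.1, -0.2]
gripper_width: 83.6
```

drive_tool:
  commands:
    - [[-50, 0, 20], 0, 1]
    - [[-50, 0, 20], 0, 1]
    - [[-50, 0, 20], 0, 1]
    - [[0, 0, 40], 0, 1]
    - [[0, 0, 50], 0, 1]
    - [[0, 0, 50], 0, 1]
    - [[0, 0, 50], 0, 1]
    - [[0, 0, 50], 0, 1]
    - [[0, 0, 20], 0, 1]
    - [[0, 0, 0], 0, 1]

```text
time_s: 11.7
position: [556.6, -284.1, 224.0]
tcp_rot: [-0.472, -0.526, -0.472, 0.526]
contact_force: [-0.3, -0.0, 0.4]
gripper_width: 85.0
```

Run:
```python
from h import *
im,d=snapshot("top");np.save("top6im.npy",im);np.save("top6.npy",d)
cv2.imwrite("pics/t6.png",cv2.resize(im[170:290,170:360,::-1],(798,504),interpolation=cv2.INTER_CUBIC))
im,d=snapshot("side");cv2.imwrite("pics/s6.png",im[...,::-1])
plan([545.7,-422.9,190])
```

```text
t 11.8 tcp [ 557.3 -282.2  224.2] F [-0.6  0.8 -0.1] w 85.3
tilt [-0.e+00  3.e-04 -1.e+00] y yaw -0.1056 z yaw -1.6764
shift tool [ 34.2   3.3 141.1]
```

View pics/t6.png

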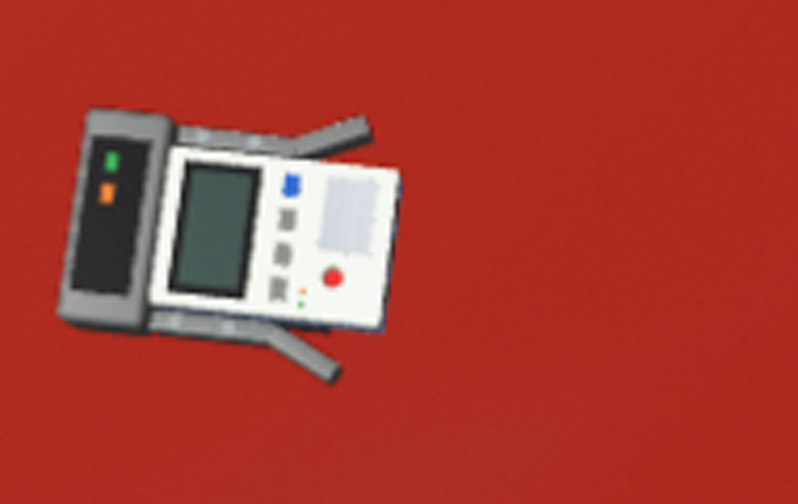

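View pics/s6.png

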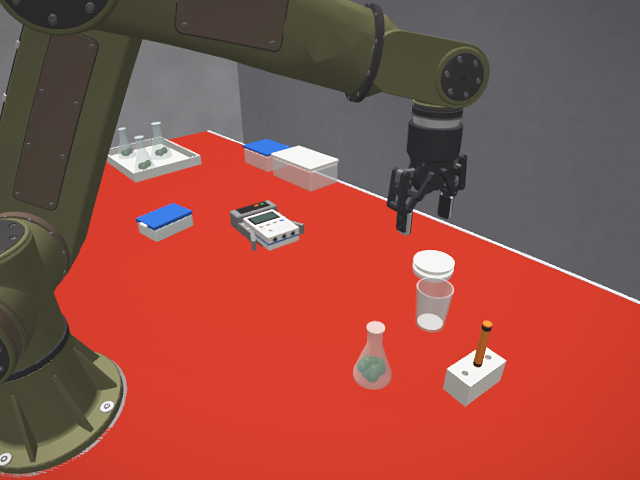

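drive_tool:
  commands:
    - [[0, 0, 35], 0, 1]
    - [[0, 0, 40], 0, 1]
    - [[0, 3, 40], 0, 1]
    - [[0, 0, 20], 0, 1]
    - [[10, 0, 6], 0, 1]
    - [[12, 0, 0], 0, 1]
    - [[12, 0, 0], 0, 1]
    - [[0, 0, 0], 0, 1]
    - [[0, 0, 0], 0, 1]
    - [[0, 0, 0], 0, 1]

```text
time_s: 13.05
position: [545.6, -423.4, 190.9]
tcp_rot: [0.473, 0.526, 0.472, -0.526]
contact_force: [0.4, -0.5, -0.2]
gripper_width: 85.1
```

Run:
```python
from h import *
plan([545.7,-422.9,66])
im,d=snapshot("side");cv2.imwrite("pics/s7.png",cv2.resize(im[220:420,400:640,::-1],(720,600)))
cp=camera_params("top");im=np.load("top6im.npy");hsv=cv2.cvtColor(im,cv2.COLOR_RGB2HSV)
W=depthpts(cp,np.load("top6.npy"));z=W[...,2]
k=np.zeros((480,640),np.uint8);k[200:255,200:270]=((z>33)&(z<44)&(hsv[...,1]<140))[200:255,200:270]
p=W[k>0][:,:2].astype(np.float32);r=cv2.minAreaRect(p);print(len(p),r)
# white rect by ray at z=38
m=np.zeros((480,640),np.uint8);m[195:255,205:270]=((hsv[...,1]<60)&(hsv[...,2]>190))[195:255,205:270]
c=max(cv2.findContours(m,cv2.RETR_EXTERNAL,cv2.CHAIN_APPROX_NONE)[0],key=cv2.contourArea).reshape(-1,2)
q=np.array([onplane(cp,*a,38)[:2] for a in c],np.float32);print(cv2.minAreaRect(q))
for r in (cv2.minAreaRect(p),cv2.minAreaRect(q)):
    b=cv2.boxPoints(r);e=[b[1]-b[0],b[2]-b[1]];e=max(e,key=np.linalg.norm);e=e/np.linalg.norm(e);e=e if e[1]>0 else -e
    l=np.array([-e[1],e[0]]);print('yaw',np.arctan2(e[1],e[0]),'hole',np.array(r[0])-36*e+20*l)
sub=im[225:250,235:265].astype(int);red=(sub[...,0]-sub[...,1])
base=hsv[225:250,235:265,1]
w=(base>60)
v,u=np.nonzero(w & (np.hypot(*(np.indices(w.shape)-np.array([11,14])[:,None,None]))<5))
print(u.mean()+235,v.mean()+225,len(u),onplane(cp,u.mean()+235,v.mean()+225,38),onplane(cp,u.mean()+235,v.mean()+225,28))
```

```text
t 13.05 tcp [ 545.6 -423.4  190.9] F [ 0.4 -0.5 -0.2] w 85.1
tilt [ 8.e-04 -6.e-04 -1.e+00] y yaw -0.1059 z yaw -1.6767
shift tool [124.9  -0.   -0.5]
1977 ((606.8380737304688, 213.26483154296875), (130.93374633789062, 152.43399047851562), 0.30563098192214966)
((608.91064453125, 206.49066162109375), (130.5630340576172, 90.89697265625), 83.8825912475586)
yaw 1.5761305 hole [587.0303884  177.15865912]
yaw 1.4640276 hole [585.18815565 172.82697511]
248.8421052631579 235.8421052631579 19 [584.50248931 172.75570563  38.        ] [586.09161674 173.91614602  28.        ]
```

View pics/s7.png

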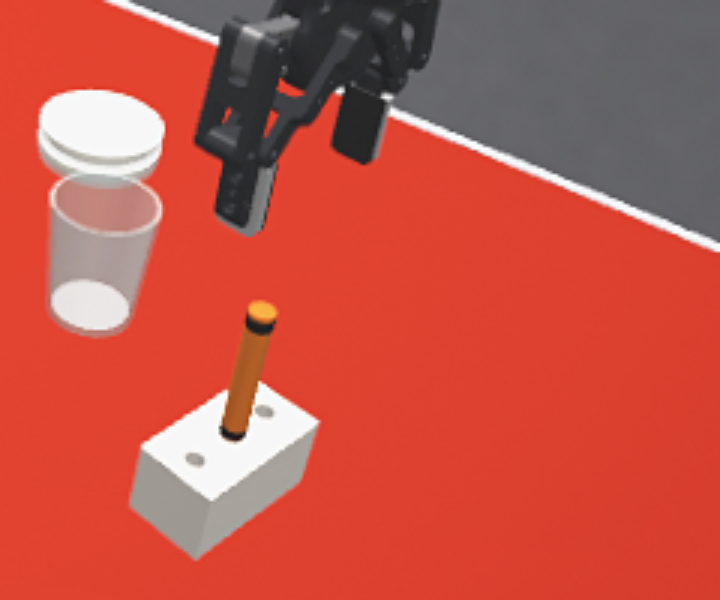

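drive_tool:
  commands:
    - [[20, 0, 0], 0, 1]
    - [[30, 0, 0], 0, 1]
    - [[30, 0, 0], 0, 1]
    - [[25, 0, 0], 0, 1]
    - [[15, 0, 0], 0, 1]
    - [[5, 0, 0], 0, 1]
    - [[0, 0, 0], 0, 1]
    - [[0, 0, 0], 0, 0.3]
    - [[0, 0, 0], 0, -0.2]
    - [[0, 0, 0], 0, -0.4]
  grip_force: 60

```text
time_s: 14.35
position: [545.4, -423.4, 65.6]
tcp_rot: [0.473, 0.526, 0.473, -0.526]
contact_force: [0.0, 0.1, 0.3]
gripper_width: 32.3
```

Run:
```python
from h import *
plan([545.7,-422.9,66])
im,d=snapshot("side");cv2.imwrite("pics/s8.png",cv2.resize(im[250:420,400:600,::-1],(706,600)))
im,d=snapshot("top");cv2.imwrite("pics/t8.png",cv2.resize(im[150:350,380:600,::-1],(660,600)))
```

```text
t 14.35 tcp [ 545.4 -423.4   65.6] F [0.  0.1 0.3] w 32.3
tilt [ 4.e-04 -3.e-04 -1.e+00] y yaw -0.106 z yaw -1.6768
shift tool [-0.4  0.2 -0.6]
```

View pics/s8.png

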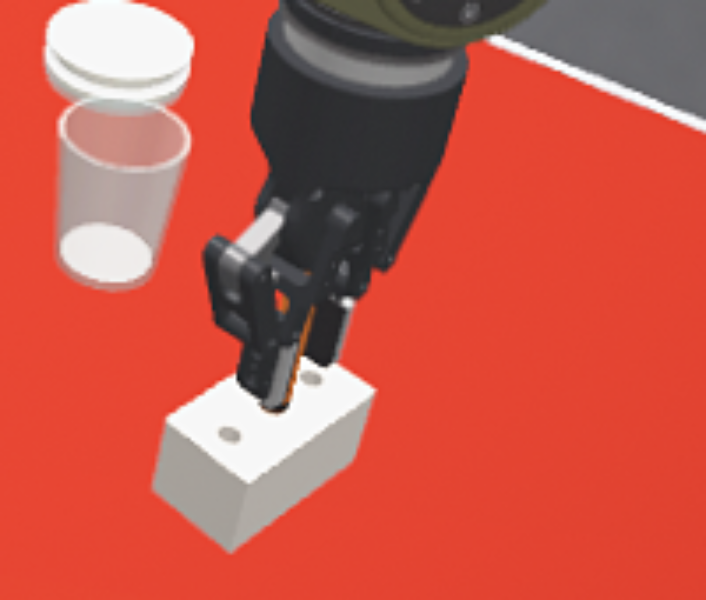

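The stylus stands between the pads, with its base at about (275,405) in the crop. Closing the gripper and lifting a little.

drive_tool:
  commands:
    - [[0, 0, 0], 0, -0.7]
    - [[0, 0, 0], 0, -1]
    - [[0, 0, 0], 0, -1]
    - [[0, 0, 0], 0, -1]
    - [[-10, 0, 0], 0, -1]
    - [[-20, 0, 0], 0, -1]
    - [[-40, 0, 0], 0, -1]
    - [[-40, 0, 0], 0, -1]
    - [[-30, 0, 0], 0, -1]
    - [[0, 0, 0], 0, -1]
  grip_force: 60

```text
time_s: 15.7
position: [546.0, -423.9, 209.6]
tcp_rot: [0.475, 0.526, 0.471, -0.526]
contact_force: [0.7, -0.1, -0.9]
gripper_width: 12.7
```

Run:
```python
from h import *
plan([584.8,172.8,206])
im,d=snapshot("side");cv2.imwrite("pics/s9.png",cv2.resize(im[200:420,400:620,::-1],(600,600)))
```

```text
t 15.7 tcp [ 546.  -423.9  209.6] F [ 0.7 -0.1 -0.9] w 12.7
tilt [ 0.0046 -0.004  -1.    ] y yaw -0.106 z yaw -1.6768
shift tool [   1.4  -24.6 -597.5]
```

View pics/s9.png

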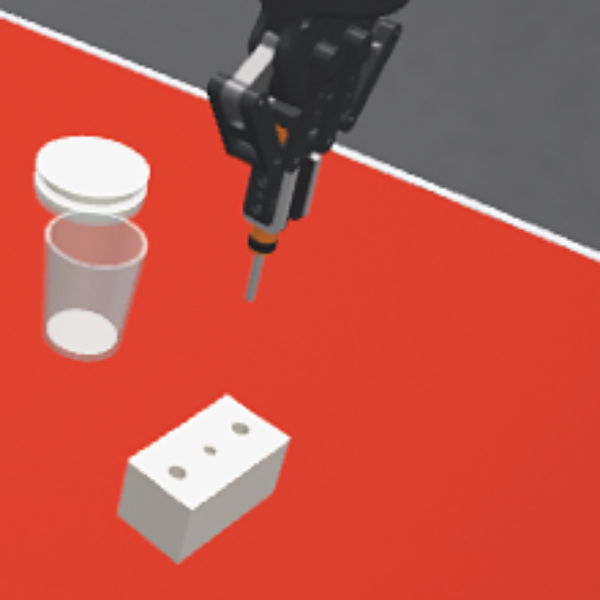

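drive_tool:
  commands:
    - [[0, -2, -30], 0, -1]
    - [[0, -2, -46], 0, -1]
    - [[0, -2, -46], 0, -1]
    - [[0, -2, -46], 0, -1]
    - [[0, -2, -46], 0, -1]
    - [[0, -2, -46], 0, -1]
    - [[0, -2, -46], 0, -1]
    - [[0, -2, -46], 0, -1]
    - [[0, -2, -46], 0, -1]
    - [[0, -2, -46], 0, -1]

```text
time_s: 17.0
position: [571.9, 21.8, 204.4]
tcp_rot: [-0.472, -0.525, -0.473, 0.526]
contact_force: [-0.3, -0.1, -0.6]
gripper_width: 12.5
```

drive_tool:
  commands:
    - [[0, -2, -46], 0, -1]
    - [[0, -2, -46], 0, -1]
    - [[0, -1, -38], 0, -1]
    - [[0, 0, -20], 0, -1]
    - [[15, 0, -5], 0, -1]
    - [[25, 0, 0], 0, -1]
    - [[25, 0, 0], 0, -1]
    - [[20, 0, 0], 0, -1]
    - [[0, 0, 0], 0, -1]
    - [[0, 0, 0], 0, -1]

```text
time_s: 18.25
position: [584.2, 174.3, 120.7]
tcp_rot: [0.473, 0.526, 0.473, -0.526]
contact_force: [0.5, -0.2, 0.9]
gripper_width: 12.4
```

Run:
```python
from h import *
plan([584.8,172.8,120])
im,d=snapshot("side");np.save("side10im.npy",im);cv2.imwrite("pics/s10.png",cv2.resize(im[150:270,200:320,::-1],(600,600),interpolation=cv2.INTER_CUBIC))
im,d=snapshot("top");np.save("top10im.npy",im);cv2.imwrite("pics/t10.png",cv2.resize(im[170:290,170:360,::-1],(798,504),interpolation=cv2.INTER_CUBIC))
```

```text
t 18.25 tcp [584.2 174.3 120.7] F [ 0.5 -0.2  0.9] w 12.4
tilt [ 5.e-04  0.e+00 -1.e+00] y yaw -0.1067 z yaw -1.6775
shift tool [0.7 0.8 1.4]
```

View pics/s10.png

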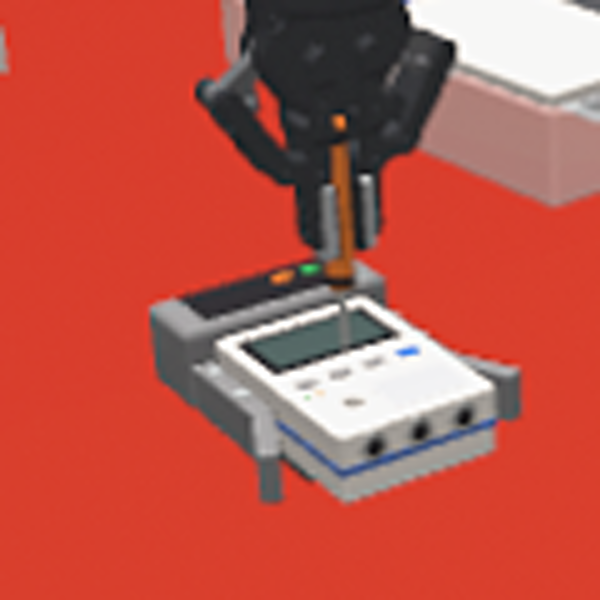

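View pics/t10.png

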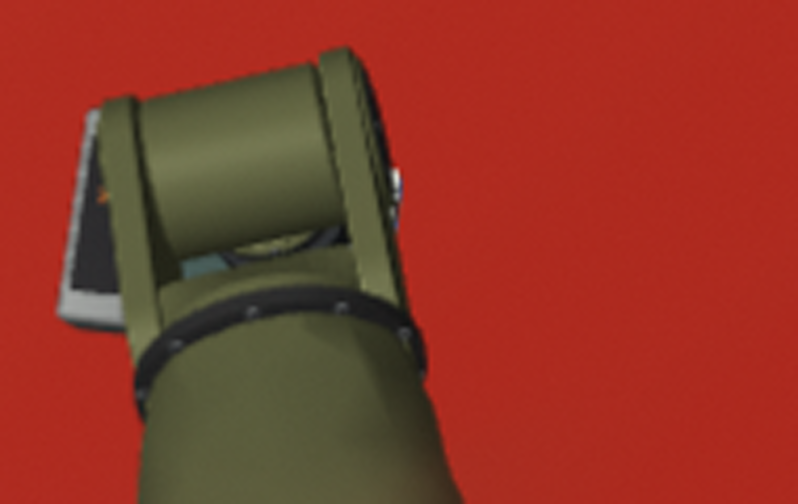

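```bash
python3 - <<'E'
from h import *
cs=camera_params("side")
for z in (65.7,99.7,184.7):
    u,v=proj(cs,[584.2,174.3,z]);print(z,(u-200)*5,(v-150)*5)
print('hole mouth',[(a-o)*5 for a,o in zip(proj(cs,[584.8,172.8,38]),(200,150))])
print('side: hole on z=38 from px', onplane(cs,200+354/5,150+402/5,38))
V=np.array(cs['view'])[:3,:3];print('cam right',V[0],'fwd',V[2])
o=np.array([584.2,174.3])
from scipy.spatial import distance
# scale
p=np.array(proj(cs,[584.2,174.3,65.7]));
for d in ([1,0,0],[0,1,0],[0,0,1]): print(d,(np.array(proj(cs,np.array([584.2,174.3,65.7])+d))-p)*5)
E
python3 -c "
import numpy as np,cv2
im=np.load('side10im.npy');cv2.imwrite('pics/s10b.png',cv2.resize(im[165:245,240:300,::-1],(600,800)[:2] if 0 else (450,600),interpolation=cv2.INTER_NEAREST))"
```

```text
65.7 346.02329329610484 351.24492345081563
99.7 341.6741259807236 288.6138467189851
184.7 330.4095289874394 123.67234498518712
hole mouth [np.float64(352.2696943017746), np.float64(401.56167127366814)]
side: hole on z=38 from px [585.15505336 171.8378662   38.        ]
cam right [ 0.74774754 -0.6638438  -0.01360248] fwd [ 0.57531211  0.6579821  -0.48587604]
[1, 0, 0] [ 1.63691322 -0.63164108]
[0, 1, 0] [-1.21044678 -0.67167134]
[0, 0, 1] [-0.12662959 -1.81559967]
```

View pics/s10b.png

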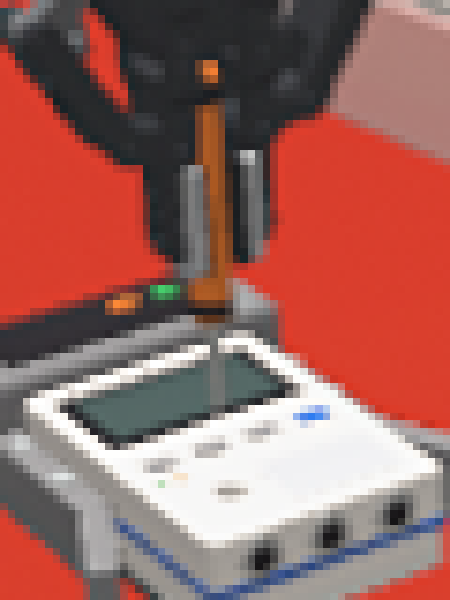

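drive_tool:
  commands:
    - [[0, 0.8, 1.6], 0, -1]
    - [[8, 0, 0], 0, -1]
    - [[8, 0, 0], 0, -1]
    - [[6, 0, 0], 0, -1]
    - [[0, 0, 0], 0, -1]
    - [[0, 0, 0], 0, -1]
    - [[0, 0, 0], 0, -1]
    - [[0, 0, 0], 0, -1]
    - [[0, 0, 0], 0, -1]
    - [[0, 0, 0], 0, -1]

```text
time_s: 19.6
position: [584.5, 173.3, 98.3]
tcp_rot: [0.473, 0.526, 0.473, -0.526]
contact_force: [-0.5, -0.0, -0.1]
gripper_width: 12.5
```

Run:
```python
from h import *
plan([584.8,172.6,96])
o=get_obs()['position'];cs=camera_params("side")
im,d=snapshot("side");np.save("side11im.npy",im);cv2.imwrite('pics/s11.png',cv2.resize(im[190:250,240:300,::-1],(600,600),interpolation=cv2.INTER_NEAREST))
for n,p in (('tip',[o[0],o[1],o[2]-55]),('sh',[o[0],o[1],o[2]-21]),('hole',[584.8,172.6,38])):
    u,v=proj(cs,p);print(n,(u-239.5)*10,(v-189.5)*10)
```

```text
t 19.6 tcp [584.5 173.3  98.3] F [-0.5 -0.  -0.1] w 12.5
tilt [ 0.  0. -1.] y yaw -0.106 z yaw -1.6768
shift tool [2.3 0.4 0.6]
tip 306.181428573276 389.03082761381256
sh 297.64982034652576 266.15644292759896
hole 310.0200522688715 408.40155269628156
```

View pics/s11.png

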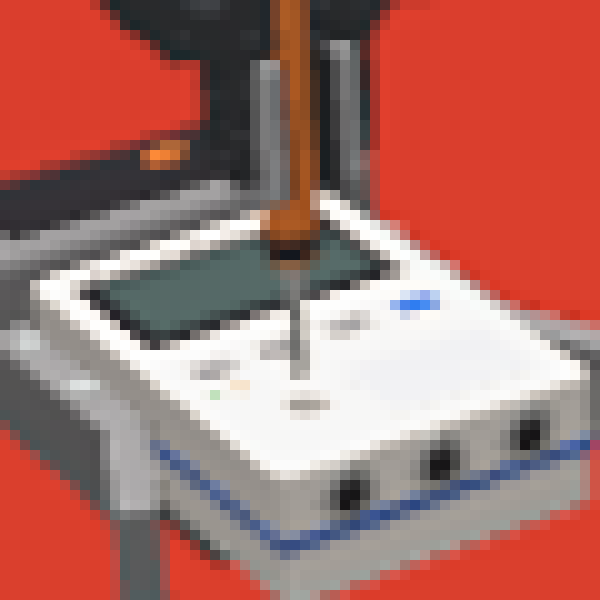

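drive_tool:
  commands:
    - [[0, 0.8, 2.2], 0, -1]
    - [[0, 0, 0], 0, -1]
    - [[2, 0, 0], 0, -1]
    - [[0, 0, 0], 0, -1]
    - [[0, 0, 0], 0, -1]
    - [[0, 0, 0], 0, -1]
    - [[0, 0, 0], 0, -1]
    - [[0, 0, 0], 0, -1]
    - [[0, 0, 0], 0, -1]
    - [[0, 0, 0], 0, -1]

```text
time_s: 20.9
position: [585.1, 171.0, 96.3]
tcp_rot: [0.473, 0.526, 0.473, -0.526]
contact_force: [-0.9, -0.1, -1.0]
gripper_width: 12.5
```

Run:
```python
from h import *
plan([584.8,172.6,96])
o=get_obs()['position'];cs=camera_params("side")
im,d=snapshot("side");np.save("side12im.npy",im);cv2.imwrite('pics/s12.png',cv2.resize(im[190:250,240:300,::-1],(600,600),interpolation=cv2.INTER_NEAREST))
for n,p in (('tip',[o[0],o[1],o[2]-55]),('hole',[584.8,172.6,38])):
    u,v=proj(cs,p);print(n,(u-239.5)*10,(v-189.5)*10)
```

```text
t 20.9 tcp [585.1 171.   96.3] F [-0.9 -0.1 -1. ] w 12.5
tilt [ 0.  0. -1.] y yaw -0.106 z yaw -1.6768
shift tool [ 0.3 -0.4 -1.6]
tip 313.98122468655345 398.62436656287343
hole 310.0200522688715 408.40155269628156
```

View pics/s12.png

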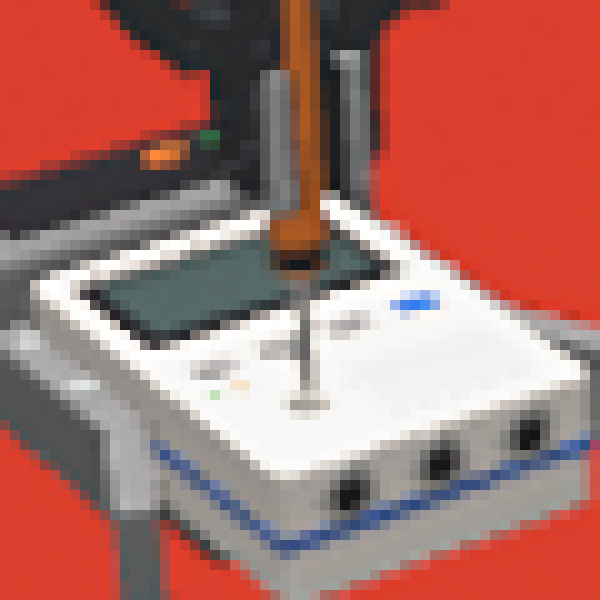

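drive_tool:
  commands:
    - [[1, 0, 0], 0, -1]
    - [[1, 0, 0], 0, -1]
    - [[1, 0, 0], 0, -1]
    - [[1, 0, 0], 0, -1]
    - [[1, 0, 0], 0, -1]
    - [[1, 0, 0], 0, -1]
    - [[1, 0, 0], 0, -1]
    - [[0, 0, 0], 0, -1]
    - [[0, 0, 0], 0, -1]
    - [[0, 0, 0], 0, -1]

```text
time_s: 22.2
position: [585.1, 171.0, 89.3]
tcp_rot: [0.473, 0.526, 0.473, -0.526]
contact_force: [0.8, -0.4, -0.2]
gripper_width: 12.7
```

Run:
```python
from h import *
plan([584.8,172.6,96])
im,d=snapshot("side");cv2.imwrite('pics/s13.png',cv2.resize(im[190:250,240:300,::-1],(600,600),interpolation=cv2.INTER_NEAREST))
```

```text
t 22.2 tcp [585.1 171.   89.3] F [ 0.8 -0.4 -0.2] w 12.7
tilt [ 1.e-04  1.e-04 -1.e+00] y yaw -0.106 z yaw -1.6768
shift tool [-6.7 -0.5 -1.6]
```

View pics/s13.png

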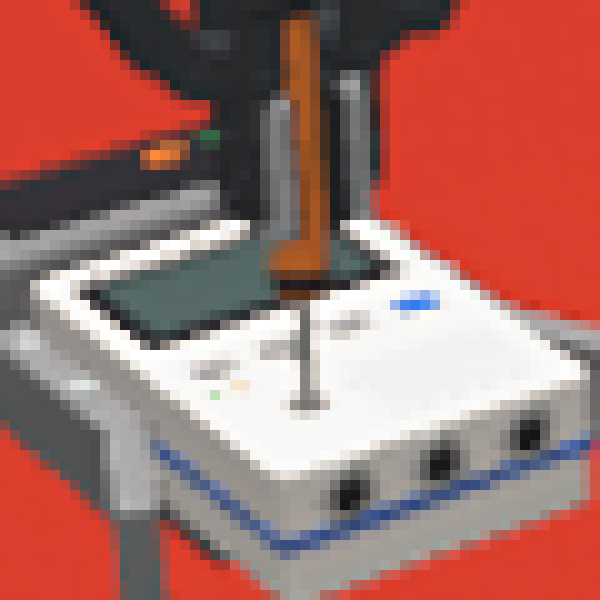

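drive_tool:
  commands:
    - [[2, 0, 0], 0, -1]
    - [[2, 0, 0], 0, -1]
    - [[1, 0, 0], 0, -1]
    - [[1, 0, 0], 0, -1]
    - [[1, 0, 0], 0, -1]
    - [[1, 0, 0], 0, -1]
    - [[1, 0, 0], 0, -1]
    - [[0, 0, 0], 0, -1]
    - [[0, 0, 0], 0, -1]
    - [[0, 0, 0], 0, -1]

```text
time_s: 23.5
position: [585.1, 171.0, 80.4]
tcp_rot: [0.473, 0.526, 0.473, -0.526]
contact_force: [0.4, 0.4, 1.3]
gripper_width: 12.8
```

Run:
```python
from h import *
plan([584.8,172.6,96])
```

```text
t 23.5 tcp [585.1 171.   80.4] F [0.4 0.4 1.3] w 12.8
tilt [ 2.e-04  0.e+00 -1.e+00] y yaw -0.106 z yaw -1.6768
shift tool [-15.6  -0.5  -1.6]
```

drive_tool:
  commands:
    - [[0.5, 0, 0], 0, -1]
    - [[0.5, 0, 0], 0, -1]
    - [[0.5, 0, 0], 0, -1]
    - [[0.5, 0, 0], 0, -1]
    - [[0.5, 0, 0], 0, -1]
    - [[0.5, 0, 0], 0, -1]
    - [[0, 0, 0], 0, -1]
    - [[0, 0, 0], 0, -1]
    - [[0, 0, 0], 0, -1]
    - [[0, 0, 0], 0, -1]

```text
time_s: 24.75
position: [585.1, 171.0, 77.3]
tcp_rot: [0.473, 0.526, 0.473, -0.526]
contact_force: [-0.1, 0.5, 3.3]
gripper_width: 12.6
```

Run:
```python
from h import *
plan([584.8,172.6,96])
```

```text
t 24.75 tcp [585.1 171.   77.3] F [-0.1  0.5  3.3] w 12.6
tilt [ 1.e-04  0.e+00 -1.e+00] y yaw -0.106 z yaw -1.6768
shift tool [-18.7  -0.4  -1.6]
```

drive_tool:
  commands:
    - [[0.5, 0, 0], 0, -1]
    - [[0.5, 0, 0], 0, -1]
    - [[0.5, 0, 0], 0, -1]
    - [[0.5, 0, 0], 0, -1]
    - [[0.5, 0, 0], 0, -1]
    - [[0, 0, 0], 0, -1]
    - [[0, 0, 0], 0, -1]
    - [[0, 0, 0], 0, -1]
    - [[0, 0, 0], 0, -1]
    - [[0, 0, 0], 0, -1]

```text
time_s: 26.0
position: [585.5, 171.1, 76.0]
tcp_rot: [0.473, 0.526, 0.473, -0.525]
contact_force: [-3.4, 0.2, 15.1]
gripper_width: 12.6
```

Run:
```python
from h import *
plan([584.8,172.6,96])
```

```text
t 26.0 tcp [585.5 171.1  76. ] F [-3.4  0.2 15.1] w 12.6
tilt [ 1.4e-03  4.0e-04 -1.0e+00] y yaw -0.106 z yaw -1.6768
shift tool [-20.   -0.8  -1.4]
```

Run:
```python
from h import *
im,d=snapshot("side");cv2.imwrite('pics/s14.png',cv2.resize(im[170:260,220:310,::-1],(600,600),interpolation=cv2.INTER_CUBIC))
im,d=snapshot("top");cv2.imwrite("pics/t14.png",im[...,::-1])
plan([584.8,172.6,96])
```

```text
t 26.1 tcp [585.5 171.1  76.1] F [-4.  -0.6 14.7] w 12.4
tilt [ 1.4e-03  4.0e-04 -1.0e+00] y yaw -0.106 z yaw -1.6767
shift tool [-19.9  -0.8  -1.4]
```

View pics/s14.png

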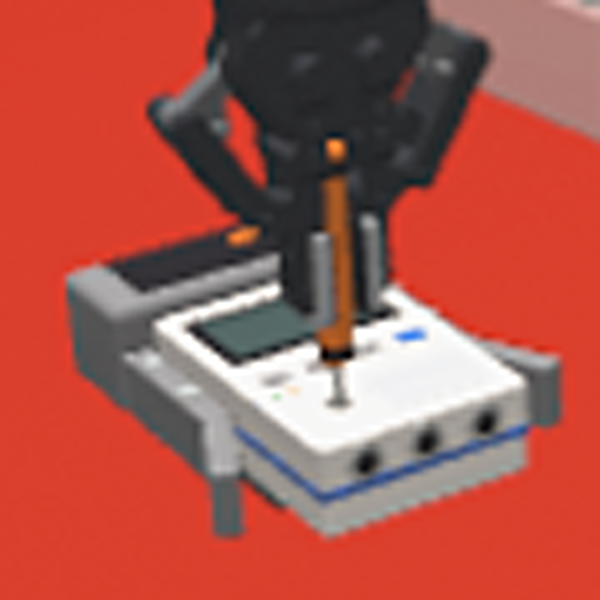

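View pics/t14.png

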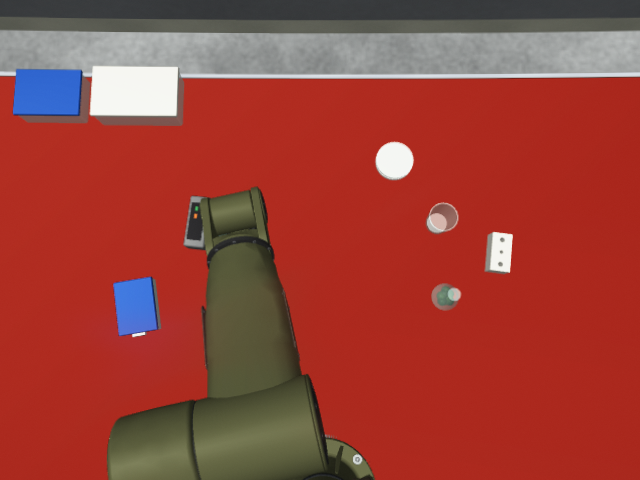

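drive_tool:
  commands:
    - [[0, 0, 0], 0, -1]
    - [[0, 0, 0], 0, -1]
    - [[0, 0, 0], 0, -1]
    - [[0, 0, 0], 0, -1]
    - [[0, 0, 0], 0, -1]
    - [[0, 0, 0], 0, -1]
    - [[0, 0, 0], 0, -1]
    - [[0, 0, 0], 0, -1]
    - [[0, 0, 0], 0, -1]
    - [[0, 0, 0], 0, -1]

```text
time_s: 27.35
position: [585.5, 171.1, 76.1]
tcp_rot: [0.473, 0.526, 0.473, -0.525]
contact_force: [-3.8, -1.4, 14.5]
gripper_width: 12.3
```

Run:
```python
from h import *
plan([584.8,172.6,96])
print(close_job())
```

```text
t 27.35 tcp [585.5 171.1  76.1] F [-3.8 -1.4 14.5] w 12.3
tilt [ 1.4e-03  4.0e-04 -1.0e+00] y yaw -0.106 z yaw -1.6768
shift tool [-19.9  -0.8  -1.4]
the job is handed in; nothing more can be done
None
```

I handed the job in at 27.35 s, with the logger docked and the gripper still holding the stylus down on the red button. `close_job` gives no verdict, so the result rests on my own checks.

**Docking:** I pushed the logger into the dock with two fingers on its tail until the push force settled at about 10 N against the stop. The pictures afterwards showed it straight and between the side arms, with no visible gap at the stop. I didn't remeasure the nose-to-stop distance after the press; the last side picture still showed it seated.

**Pressing the button:** I gripped the stylus at 60 N, lined it up over the reset hole and pressed down. The force rose with the button's spring over about 4.5 to 5 mm, then jumped to about 15 N as it bottomed. It held at 14.5 N for the last second before hand-in, with about 4 N sideways, so the shank may be touching the hole wall. The button's travel can't be read directly, so "right down" is inferred from the force and the distance moved.

**Everything else:** In the last top picture, the flask, beaker, dishes and sample box stood where they started.

**Disagreements:**
- The side camera put the stylus tip 1 to 3 mm from where the gripper pose implied, so I corrected about 2.3 mm before going in.
- The first contact with the button came about 2 mm lower than calculated.
- My estimates of the dock's angle ranged from 1.457 to 1.49 rad.

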